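Switch off the tube warmer and lay the tube in the cooling stand

ROBOT

A 6-joint arm with a two-finger parallel gripper is mounted at the origin on the work surface. World frame = base frame: x ahead of the robot, y to its left, z up, the work surface at z = 0. Lengths are in m, angles in rad, forces in N, time in s.
With the tool pointing down it reaches from about 0.375 to 0.9 m from the base axis. Payload 3.1 kg.
Tool frame: the origin (TCP) lies between the finger pads; the fingertips stand 17 mm ahead of it and the grasp point (between the pads) lies 2 mm behind it (robot.nose_length is the distance from the TCP to the fingertips, in m); z points along the fingers, y is the line along which they close (so a half turn about z gives the same grasp; the last joint's range is limited). The gripper opens to 87 mm and grips with 3 to 60 N. Pads are 19 mm wide; open, the fingers measure 117 mm over their backs; the gripper's body (75 mm by 190 mm) begins 51 mm behind the grasp point.
Start: joints at [-1.522, 0.527, 1.433, -0, 1.181, -0.178], TCP at [0.141, -0.609, 0.24] pointing down, gripper open.
Joint ranges: [-3.08, 3.08], [-0.75, 2.2], [0.22, 2.44], [-1.43, 4.57], [0, 2.65], [-2.85, 2.85]. Speed limits (rad/s): [2.79, 2.79, 3.14, 3.14, 3.14, 3.14].

INTERFACE

Orientations are given as a unit quaternion [x, y, z, w].
In Python, from rig import robot, cams gives the robot as it stands.
- The arm moves only by the shell command python3 -m pendant 'ROWS' [FORCE]. ROWS is JSON, a list of rows, each an object with "jaw": the opening, from 0 (shut) to 1 (fully open); "linear": the shift along the tool's x, y, z in cm, a list of three; "twist": the turn about the tool's z in degrees. A call has 1 to 12 rows; each row shifts and turns the commanded pose from where the row before left it, along the tool's axes as they then stand; what a row does not reach is not made up. A row lasts 1/12 s, in which the tool goes at most 41.7 mm and 7.16 degrees, less where a joint would pass 70% of its speed; a pose out of reach is approached as far as the arm can. A call is refused whole if a number of a shift passes 4.17 or a number of a turn 7.16, either way. A call with a gripper value outside its range is refused whole. The fingers move at their own pace and stop on an object; FORCE is the grip in N (left out, the last holds). Time passes only in rows, so rows that do not move let the fingers close. It gives the time, the measured TCP pose, the force, the opening and the grip force at its end, in the units of the state.
- robot.get_obs(): the state, without advancing time (a new reading comes with each control period).
- cams.camera(name): name is "scene" or "top"; returns a dict with "color" (384x512x3 uint8, blue, green, red), "depth" (384x512 float32, m along the optical axis (not along the pixel's ray), 0 where there is no reading), "fov_y" (degrees; the focal length in pixels is half the picture's height over the tangent of half this angle, whatever the lens; pixels are square), "cx", "cy" (the principal point, pixels), "k1" (the pictures are not rectified: a ray, as slopes to the right and down, at radius r is drawn at 1 + k1 r^2 times it, then the intrinsics apply), "view" (4x4, takes a point from world to camera coordinates). Camera axes: x right, y down, z forward; pixel columns grow to the right and rows downward; lengths in m; the calibration is good to about 2 mm. A picture is of the moment at which its call begins.
- robot.hand_in(): hands the job in; it is judged then, once.
The state is a dict: "time": time; "q": joint angles; "joint_velocities": joint speeds; "joint_torque": joint torques, N m; "position": TCP position; "tool_rot": TCP orientation; "ft_force": force on the tool from outside, world axes, zero at the start; "moment": the same for the moment, N m; "grip_width": finger opening in m; "grip_force": force on a finger pad.
Only numpy, scipy, OpenCV 4.12 (cv2) and the standard library are available. Lean on these libraries where they do the work, as an engineer would, in place of code of your own. Each camera call takes 0.05 s, during which the arm holds its last target. There are 200 camera calls.

TASK

Switch the tube warmer off: turn its large heat knob (the one with the bar grip) fully anticlockwise to the end stop. Then take the tube off the warmer and set it down, without dropping it, in the two V-notches of the aluminium stand, level and roughly centred with its cap clear of the notches, at either end. Do not turn the small round timer knob or push the small white rack, the amber jar or the computer mouse about.

Things in the scene. Friction and masses are not known exactly. Their poses are not given: they have to be found in the camera images.
- warmer: White tube warmer, fixed, 214 (x) x 270 (y) mm; origin: centre of its underside. Its front (-x) is a panel that slopes up at 32 degrees from the horizontal, from x = -107 mm, 25 mm high, to x = -14 mm; outward normal (-0.530, 0, 0.848). Behind it a flat deck 83 mm high; on it two upright 8 mm plates with V-notches, 52 mm wide, tops 119 mm high, at x = 45, y = +-45 mm, which carry the tube.
- heat_knob (a joint): Angle of the heat knob (rad): 0 = off, the end stop fully anticlockwise as seen looking at the panel; grows clockwise to 4.7. It has some friction and stays where it is left.
- heat_knob_grip (a point): On the heat knob's axis at the height to grip, 35 mm out from the panel. Black knob: skirt 46 mm in diameter, face 10 mm from the panel; on it a bar grip 46 mm long, 14 mm wide, up to 42 mm from the panel, white pointer line on one half. z: knob axis, out of the panel; x: along the bar to the pointer end (turns with the knob). Anticlockwise is positive about z. Left half of the panel (y = 62 mm).
- timer_knob (a joint): Angle of the small timer knob (rad), grows clockwise. To be left alone.
- timer_knob_grip (a point): On the axis of the timer knob, 14 mm out from the panel, at y = -78 mm on the warmer. A plain round black knob of 28 mm diameter, 20 mm tall. z: its axis.
- tube: White plastic capped tube, 50 g, lying in the warmer's notches. Origin: on its axis in the middle of the plain body. x axis: along the tube towards the cap. The body is 22 mm in diameter from x = -65 (with a round end to -76) to +65 mm; the grey screw cap is 27 mm in diameter from x = 65 to 89 mm.
- stand: Aluminium cooling stand, fixed. Origin: centre of its underside. Base 130 (x) x 70 (y) x 8 mm; two upright 8 mm plates at x = +45 and -45 mm, 52 mm wide in y, 57 mm high, each with a 90 degree V-notch 34 mm wide at the mouth, 17 mm deep. A tube resting in both lies along x at y = 0 with its axis 56 mm above the bench.
- small_rack: Low white tube rack, 96 x 52 x 35 mm, loose, on the robot's side of the stand. Origin: centre of its underside. A bystander.
- bottle: Amber jar with white cap and label, 48 mm in diameter, 85 mm tall, loose, behind the stand. Origin: centre of its underside. A bystander.
- mouse: Black computer mouse, 105 (x) x 60 (y) x 31 mm, loose, in front of the warmer. Origin: centre of its underside. A bystander.
- timer_knob_mark (a point): End of the white pointer line on the timer knob's top, 8 mm from its axis; its movement shows whether the timer has been turned.
- tube_place (a point): Where the tube rests on the warmer: on the tube's axis midway between the warmer's two notches, 117 mm above the bench, 34 mm above the deck; the tube lies along the warmer's y axis.
Things that resemble listed ones, but are neither listed nor needed, are in the scene too. Leave any purple look-alike of the tube alone.

How it is judged:
By the outcome, as a careful person would: the job done as asked, in the order asked, and still so for the second after the job is handed in, with the robot touching nothing.
It also fails if it takes over 67 s, if anything falls off the work surface, if the arm or the gripper's body presses on something with over 40 N, if the wrist force passes 120 N, or if a joint passes its speed limit or range.

## Working session

There is one attempt and no reset: what is moved stays moved. The work goes in short steps, Python scripts to look and compute and a shell command to move; the robot and the scene stay as the last step left them, time stands still between calls to the robot, and variables do not carry over. Pictures are saved under pics/ and viewed, at most 10 in all, crops included, and the job is handed in when it is done.

```bash
ls; mkdir -p pics
cat > h.py <<'E'
import numpy as np, cv2, pickle
from rig import robot, cams
def grab(n):
    c=cams.camera(n); return c
def K(c):
    h,w=c["depth"].shape; f=h/2/np.tan(np.radians(c["fov_y"])/2)
    return np.array([[f,0,c["cx"]],[0,f,c["cy"]],[0,0,1.]]), np.array([c["k1"],0,0,0,0.])
def cloud(c):
    h,w=c["depth"].shape; k,d=K(c)
    v,u=np.mgrid[:h,:w]; p=np.stack([u,v],-1).reshape(-1,1,2).astype(float)
    s=cv2.undistortPoints(p,k,d)[:,0]; z=c["depth"].ravel()
    P=np.c_[s*z[:,None],z,np.ones(h*w)]@np.linalg.inv(c["view"]).T
    P=P[:,:3]; P[z==0]=np.nan
    return P.reshape(h,w,3)
def proj(c,p):
    k,d=K(c); q=(np.c_[np.atleast_2d(p),np.ones(len(np.atleast_2d(p)))]@c["view"].T)[:,:3]
    return cv2.projectPoints(q,np.zeros(3),np.zeros(3),k,d)[0][:,0]
E
python3 - <<'E'
from h import *
for n in("scene","top"):
    c=grab(n); pickle.dump(c,open(n+"0.pkl","wb")); cv2.imwrite(f"pics/{n}0.png",cv2.resize(c["color"],(800,600)))
    print(n,c["fov_y"],c["cx"],c["cy"],c["k1"],np.linalg.inv(c["view"]).round(3).tolist())
o=robot.get_obs();print({k:np.round(v,3).tolist() for k,v in o.items()})
E
```

```text
pics
scene 45.459257569271415 256.97659853866594 190.12897727023224 0.0011866644431414168 [[0.672, 0.605, -0.428, 1.0], [0.741, -0.538, 0.403, -0.422], [0.013, -0.588, -0.809, 0.979], [0.0, 0.0, 0.0, 1.0]]
top 42.02076837348494 249.393832695329 189.47480253818023 -0.2065591836358929 [[-0.016, -0.997, 0.078, 0.393], [-1.0, 0.016, 0.003, -0.005], [-0.005, -0.078, -0.997, 1.478], [0.0, 0.0, 0.0, 1.0]]
{'time': 0.1, 'q': [-1.521, 0.528, 1.434, -0.0, 1.181, -0.178], 'joint_velocities': [-0.002, -0.004, -0.004, -0.0, -0.0, -0.001], 'joint_torque': [-0.0, -44.099, -17.715, 0.063, 0.053, -0.0], 'position': [0.141, -0.608, 0.239], 'tool_rot': [0.994, 0.114, 0.0, -0.001], 'ft_force': [-0.295, -0.485, 0.001], 'moment': [-0.03, 0.045, 0.026], 'grip_force': 0.0, 'grip_width': 0.087}
```

View pics/scene0.png

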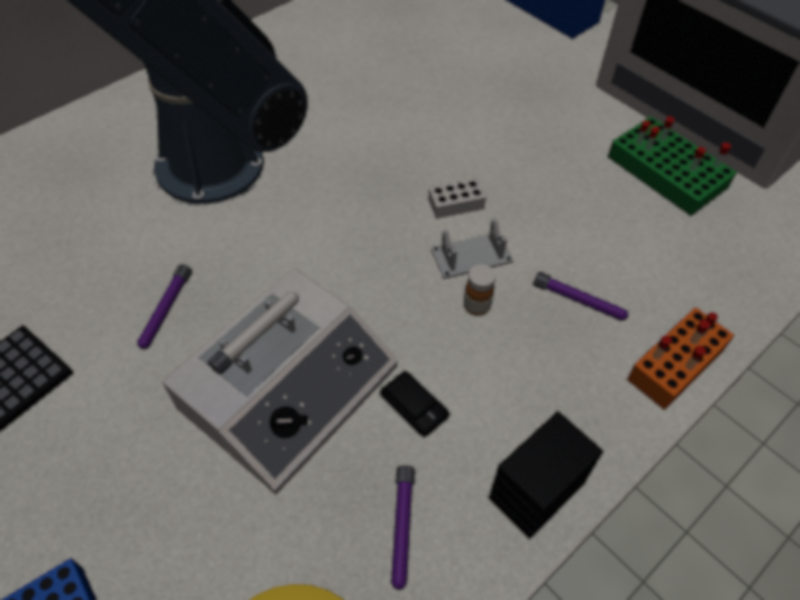

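View pics/top0.png

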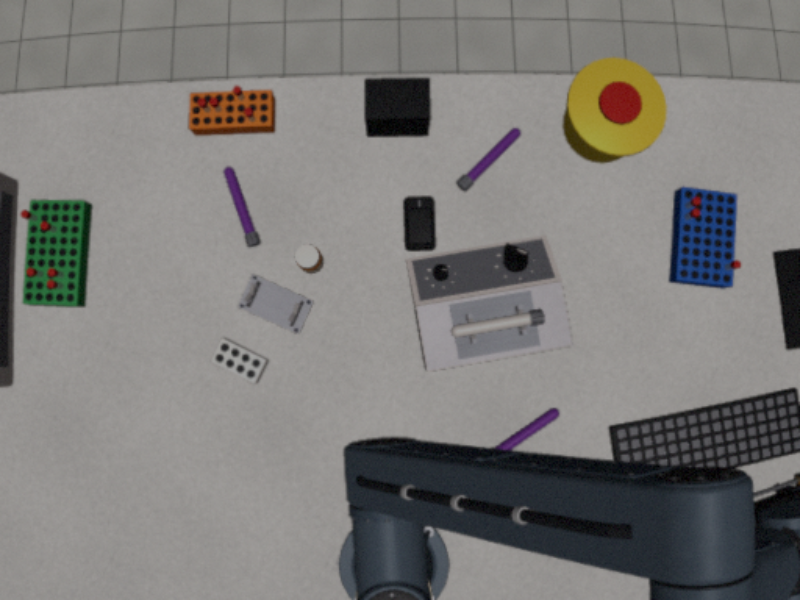

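The top view (800x600) shows the warmer at about (490,300), with its panel facing away from the robot (+x). The heat knob is at (515,257), the timer at (440,271), and the white tube at (500,322) with its cap to the right. The stand is at (277,303), the rack at (240,360), the jar at (308,257) and the mouse at (420,222). Next I measure their poses.

```bash
cat > m.py <<'E'
from h import *
cs={n:pickle.load(open(n+"0.pkl","rb")) for n in("scene","top")}
cl={n:cloud(c) for n,c in cs.items()}
S=800/512
def box(name,u,v,r): # 800-px box
    return cl[name][int((v-r)/S):int((v+r)/S),int((u-r)/S):int((u+r)/S)].reshape(-1,3)
for n in cl:
    P=cl[n].reshape(-1,3)
    m=np.isfinite(P[:,0]); P=P[m]
    g=P[(abs(P[:,2])<.02)&(P[:,0]>.4)]; print(n,"bench z",np.median(g[:,2]),g[:,2].std())
    def near(x,y,r): return P[np.hypot(P[:,0]-x,P[:,1]-y)<r]
    cw=np.nanmedian(box("top",490,300,40),0)
    W=near(cw[0],cw[1],.25)
    d=W[(W[:,2]>.076)&(W[:,2]<.092)]
    print(" deck rect",cv2.minAreaRect(d[:,:2].astype(np.float32)),len(d))
    allw=W[(W[:,2]>.04)&(np.hypot(*(W[:,:2]-cw[:2]).T)<.18)]
    print(" all rect z>.04",cv2.minAreaRect(allw[:,:2].astype(np.float32)))
    t=W[(W[:,2]>.112)&(W[:,2]<.14)]
    if len(t)>10: print(" tube",cv2.minAreaRect(t[:,:2].astype(np.float32)),t[:,2].max(),len(t))
    cst=np.nanmedian(box("top",277,303,20),0)
    s=near(cst[0],cst[1],.09); 
    b=s[(s[:,2]>.004)&(s[:,2]<.014)]; u=s[(s[:,2]>.03)&(s[:,2]<.063)]
    print(" stand base",cv2.minAreaRect(b[:,:2].astype(np.float32)),len(b)," plates",cv2.minAreaRect(u[:,:2].astype(np.float32)),len(u),u[:,2].max())
for nm,u,v in(("rack",240,360),("jar",308,257),("mouse",420,222),("heat",515,257),("timer",440,271),("purple",527,430)):
    print(nm,np.nanmedian(box("top",u,v,6),0).round(3))
c=cs["top"]["color"]; x=c[140:245,255:375]; cv2.imwrite("pics/wtop.png",cv2.resize(np.clip(x*1.6,0,255).astype(np.uint8),(800,600)[:1]+(700*600//700,),interpolation=cv2.INTER_CUBIC))
c=cs["scene"]["color"]; x=c[170:320,100:260]; cv2.imwrite("pics/wsc.png",cv2.resize(np.clip(x*1.6,0,255).astype(np.uint8),(640,600),interpolation=cv2.INTER_CUBIC))
E
python3 m.py
```

```text
scene bench z 0.00014177314945668096 0.0033170988176118594
 deck rect ((0.4869951605796814, -0.18315476179122925), (0.2047063261270523, 0.2707173228263855), 9.526914596557617) 5126
 all rect z>.04 ((0.48706451058387756, -0.18361681699752808), (0.2046891748905182, 0.271987646818161), 9.545866012573242)
 tube ((0.4487154185771942, -0.18959060311317444), (0.0541706308722496, 0.1646861582994461), 9.372734069824219) 0.13569008276014072 824
 stand base ((0.48356494307518005, 0.22526533901691437), (0.16382808983325958, 0.12381851673126221), 74.80048370361328) 731  plates ((0.49645328521728516, 0.21527762711048126), (0.10012353211641312, 0.05708698183298111), 64.10980224609375) 213 0.06170356990006287
top bench z 0.0005275526367962691 0.0039842131393917095
 deck rect ((0.4880538582801819, -0.18098002672195435), (0.2056112140417099, 0.27188917994499207), 8.808466911315918) 4027
 all rect z>.04 ((0.4880538582801819, -0.18098002672195435), (0.2056112140417099, 0.27188917994499207), 8.808466911315918)
 tube ((0.4485010504722595, -0.187098428606987), (0.051101990044116974, 0.16348032653331757), 9.5846529006958) 0.13637173015950932 567
 stand base ((0.49910566210746765, 0.21764855086803436), (0.17508137226104736, 0.1703469306230545), 53.558349609375) 979  plates ((0.5255207419395447, 0.20677600800991058), (0.10087146610021591, 0.11059074103832245), 65.0393295288086) 147 0.0615775394003053
rack [0.394 0.283 0.036]
jar [0.578 0.149 0.085]
mouse [ 0.648 -0.055  0.032]
heat [ 0.573 -0.225  0.083]
timer [ 0.55  -0.089  0.071]
purple [ 0.254 -0.251  0.02 ]
```

View pics/wsc.png

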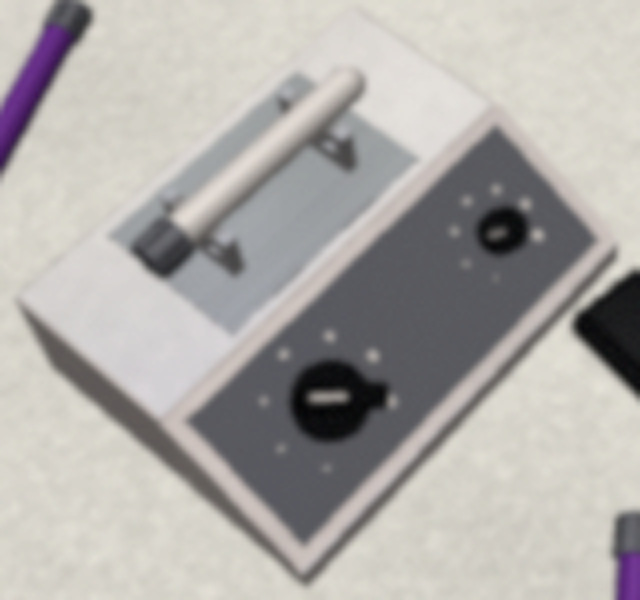

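The crop shows the heat knob at (330,400). Its white pointer line runs left of centre, from (308,397) to (348,397), so it points up-left on the panel. The dial marks have their gap at the panel's bottom, so off should be about 90° anticlockwise from here. Next I fit the models for exact poses.

```bash
cat > fit.py <<'E'
from m import *
from scipy.optimize import differential_evolution as DE
P=np.concatenate([cl[n].reshape(-1,3) for n in cl]); P=P[np.isfinite(P[:,0])]
def hw(x,y):
    z=np.where(x<-14,25+(x+107)*.625,83.); z=np.minimum(z,83)
    z=np.where((abs(x-45)<11)&(y>-76)&(y<65),128-(11-np.sqrt(np.maximum(121-(x-45)**2,0))),z)
    z=np.where((abs(x-45)<13.5)&(y>65)&(y<89),130.5,z)
    return np.where((abs(x)<107)&(abs(y)<135),z,0)
def hs(x,y):
    z=np.where((abs(x)<65)&(abs(y)<35),8.,0)
    return np.where((abs(abs(x)-45)<4)&(abs(y)<26),57-np.maximum(0,17-abs(y)),z)
def fit(h,b,R,T):
    Q=P[np.hypot(P[:,0]-b[0],P[:,1]-b[1])<R]
    if len(Q)>6000: Q=Q[::len(Q)//6000+1]
    def loc(p): c,s=np.cos(p[2]),np.sin(p[2]); d=Q[:,:2]-p[:2]; return 1000*(d@[c,s]),1000*(d@[-s,c])
    f=lambda p: np.minimum(abs(h(*loc(p))-1000*Q[:,2]),T).mean()
    r=DE(f,[(b[0]-.04,b[0]+.04),(b[1]-.04,b[1]+.04),(b[2]-.3,b[2]+.3)],seed=1,tol=1e-6,popsize=20)
    return r.x,r.fun
w,fw=fit(hw,[.50,-.18,np.radians(-170.8)],.22,20)
print("warmer",w.round(4),np.degrees(w[2]),fw)
for a in(-25,25,155-180-90):
    s,fs=fit(hs,[.49,.215,np.radians(a)],.085,15); print("stand",s.round(4),np.degrees(s[2]),fs)
# knob
c,s=np.cos(w[2]),np.sin(w[2]);R=np.array([[c,-s,0],[s,c,0],[0,0,1]])
n=np.array([-.53,0,.848]);U=np.array([.848,0,.53])
for nm in cl:
    L=(cl[nm]-[w[0],w[1],0])@R*1000
    D=(L-[-107,0,25])@n; A=(L-[-107,0,25])@U
    m=(D>24)&(D<50)&(abs(L[...,1]-62)<40)&(A>10)&(A<100)
    b=np.c_[L[...,1][m],A[m]]; print(nm,m.sum(),"bar mean y,A",b.mean(0),"D",np.percentile(D[m],[10,50,90]),cv2.minAreaRect(b.astype(np.float32)))
    col=cs[nm]["color"].max(2); 
    m2=(D>30)&(D<50)&(abs(L[...,1]-62)<35)&(A>10)&(A<100)&(col>110); print("  bright",np.c_[L[...,1][m2],A[m2],col[m2]].round(0).tolist()[:14])
    mt=(D>12)&(D<30)&(abs(L[...,1]+78)<20)&(A>10)&(A<100); print("  timer y,A",L[...,1][mt].mean(),A[mt].mean())
E
python3 fit.py | grep -v "^ \|rect\|bench" ; python3 fit.py | grep "  bright\|  timer"
```

```text
rack [0.394 0.283 0.036]
jar [0.578 0.149 0.085]
mouse [ 0.648 -0.055  0.032]
heat [ 0.573 -0.225  0.083]
timer [ 0.55  -0.089  0.071]
purple [ 0.254 -0.251  0.02 ]
warmer [ 0.4933 -0.1823 -2.9831] -170.9200713694102 3.677115732554471
stand [ 0.5259  0.2058 -0.561 ] -32.142922621515424 4.982404706764386
stand [0.4969 0.2208 0.7363] 42.18871794348026 4.208661570107683
stand [ 0.4978  0.2177 -2.004 ] -114.81951144643728 3.19475296355482
scene 158 bar mean y,A [64.36197748 57.75449761] D [35.01190589 40.62331479 43.08112829] ((62.830810546875, 56.92230224609375), (45.63524627685547, 13.93379020690918), 41.171443939208984)
top 116 bar mean y,A [58.62617087 59.58076376] D [27.37913326 39.81600497 44.17876813] ((58.636924743652344, 57.34288024902344), (44.452369689941406, 16.02886199951172), 41.12200164794922)
  bright []
  timer y,A -76.21858821224009 56.083195928450984
  bright []
  timer y,A -80.52976297028782 56.871649007287964
```

```bash
python3 -m pendant '[{"jaw":0.45,"linear":[0,0,0],"twist":-7.1},{"jaw":0.45,"linear":[0,0,0],"twist":-7.1},{"jaw":0.45,"linear":[0,0,0],"twist":-7.1},{"jaw":0.45,"linear":[0,0,0],"twist":-7.1},{"jaw":0.45,"linear":[0,0,0],"twist":-7.1},{"jaw":0.45,"linear":[0,0,0],"twist":-7.1},{"jaw":0.45,"linear":[0,0,0],"twist":-7},{"jaw":0.45,"linear":[3.35,1.35,0],"twist":0},{"jaw":0.45,"linear":[3.35,1.35,0],"twist":0},{"jaw":0.45,"linear":[3.35,1.35,0],"twist":0},{"jaw":0.45,"linear":[3.35,1.35,0],"twist":0},{"jaw":0.45,"linear":[3.35,1.35,0],"twist":0}]' 25
python3 -m pendant '[{"jaw":0.45,"linear":[3.35,1.35,0],"twist":0},{"jaw":0.45,"linear":[3.35,1.35,0],"twist":0},{"jaw":0.45,"linear":[3.35,1.35,0],"twist":0},{"jaw":0.45,"linear":[3.35,1.35,0],"twist":0},{"jaw":0.45,"linear":[3.35,1.35,0],"twist":0},{"jaw":0.45,"linear":[3.35,1.35,0],"twist":0},{"jaw":0.45,"linear":[3.35,1.35,0],"twist":0},{"jaw":0.45,"linear":[3.35,1.35,0],"twist":0},{"jaw":0.45,"linear":[3.35,1.35,0],"twist":0},{"jaw":0.45,"linear":[3.35,1.35,0],"twist":0},{"jaw":0.45,"linear":[3.35,1.35,0],"twist":0},{"jaw":0.45,"linear":[0,0,0],"twist":0}]'
cat > d.py <<'E'
import sys
from h import *
from scipy.spatial.transform import Rotation as R
o=robot.get_obs(); r=R.from_quat(o["tool_rot"]); M=r.as_matrix()
print("t",round(o["time"],2),"pos",np.round(o["position"],4),"phi_y",np.degrees(np.arctan2(M[1,1],M[0,1])).round(2),"F",np.round(o["ft_force"],1),"Mo",np.round(o["moment"],2),"w",round(o["grip_width"],4),"gf",round(o["grip_force"],1),"q",np.round(o["q"],2))
if len(sys.argv)>3: print("delta tool cm",(M.T@(np.array(sys.argv[1:4],float)-o["position"])*100).round(2))
E
python3 d.py .5793 -.2313 .094
```

```text
time: 1.1
position: [0.2789, -0.4896, 0.2391]
tool_rot: [0.854, 0.52, 0.0, -0.0]
ft_force: [1.3, 0.4, -0.1]
grip_width: 0.0393
grip_force: 0.0
time: 2.1
position: [0.5835, -0.2272, 0.2391]
tool_rot: [0.853, 0.522, 0.002, -0.0]
ft_force: [-0.0, -0.5, -0.1]
grip_width: 0.0395
grip_force: 0.0
t 2.1 pos [ 0.5835 -0.2272  0.2391] phi_y -27.03 F [-0.  -0.5 -0.1] Mo [-0.02 -0.06 -0.01] w 0.0395 gf 0.0 q [-0.55  0.53  1.43  0.    1.18 -0.08]
delta tool cm [-0.6  -0.22 14.51]
```

```bash
python3 -m pendant '[{"jaw":0.45,"linear":[-0.6,-0.2,2],"twist":0},{"jaw":0.45,"linear":[0,0,2.5],"twist":0},{"jaw":0.45,"linear":[0,0,2.5],"twist":0},{"jaw":0.45,"linear":[0,0,2],"twist":0},{"jaw":0.45,"linear":[0,0,1],"twist":0},{"jaw":0.45,"linear":[0,0,0],"twist":0}]'
python3 d.py .5793 -.2313 .094
python3 -c "
from h import *
c=grab('scene'); pickle.dump(c,open('scene1.pkl','wb')); u,v=proj(c,[[.58,-.23,.1]])[0].astype(int)
x=c['color'][max(v-75,0):v+75,max(u-90,0):u+90]; cv2.imwrite('pics/k1.png',cv2.resize(np.clip(x*1.6,0,255).astype(np.uint8),None,fx=4,fy=4,interpolation=cv2.INTER_CUBIC))"
```

```text
time: 2.6
position: [0.5727, -0.2355, 0.1366]
tool_rot: [0.854, 0.52, -0.001, -0.003]
ft_force: [-1.1, 1.0, 0.0]
grip_width: 0.039
grip_force: 0.0
t 2.6 pos [ 0.5727 -0.2355  0.1366] phi_y -27.36 F [-1.1  1.   0. ] Mo [-0.04  0.02  0.  ] w 0.039 gf 0.0 q [-0.57  0.65  1.53 -0.    0.97 -0.09]
delta tool cm [0.68 0.41 4.26]
```

View pics/k1.png

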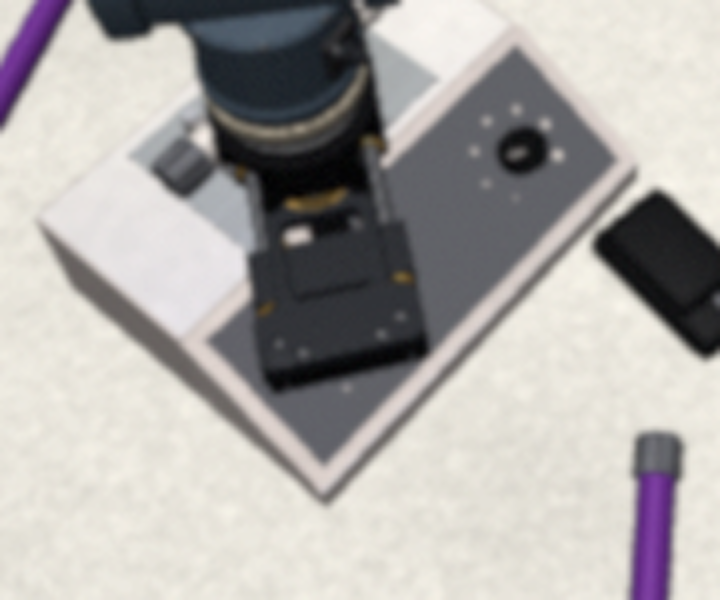

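The gripper body hides the heat knob at about (340,310). The timer at (520,150) and the mouse are undisturbed. I'll let the arm settle and re-read the offset.

```bash
python3 -m pendant '[{"jaw":0.45,"linear":[0,0,0],"twist":0},{"jaw":0.45,"linear":[0,0,0],"twist":0}]' >/dev/null;python3 d.py .5793 -.2313 .094
```

```text
t 2.82 pos [ 0.5757 -0.2371  0.1411] phi_y -27.35 F [ 0.4 -0.2 -0.4] Mo [-0.   -0.07  0.01] w 0.0392 gf 0.0 q [-0.57  0.64  1.53  0.    0.97 -0.09]
delta tool cm [0.68 0.04 4.71]
```

```bash
python3 -m pendant '[{"jaw":0.45,"linear":[0.6,0,0.5],"twist":0},{"jaw":0.45,"linear":[0,0,0.8],"twist":0},{"jaw":0.45,"linear":[0,0,0.8],"twist":0},{"jaw":0.45,"linear":[0,0,0.8],"twist":0},{"jaw":0.45,"linear":[0,0,0],"twist":0},{"jaw":0.45,"linear":[0,0,0],"twist":0},{"jaw":0.45,"linear":[0,0,0],"twist":0}]' >/dev/null;python3 d.py .5793 -.2313 .094
```

```text
t 3.4 pos [ 0.5775 -0.2311  0.1103] phi_y -27.35 F [-0.2 -0.1 -0.1] Mo [-0.04 -0.06 -0.05] w 0.0393 gf 0.0 q [-0.56  0.69  1.54 -0.    0.91 -0.08]
delta tool cm [0.07 0.17 1.63]
```

```bash
python3 -m pendant '[{"jaw":0.45,"linear":[0,0.15,0.4],"twist":0},{"jaw":0.45,"linear":[0,0,0.4],"twist":0},{"jaw":0.45,"linear":[0,0,0.4],"twist":0},{"jaw":0.45,"linear":[0,0,0.4],"twist":0},{"jaw":0.45,"linear":[0,0,0],"twist":0},{"jaw":0.45,"linear":[0,0,0],"twist":0}]' >/dev/null;python3 d.py .5793 -.2313 .094; python3 -m pendant '[{"jaw":0.1,"linear":[0,0,0],"twist":0},{"jaw":0.1,"linear":[0,0,0],"twist":0},{"jaw":0.1,"linear":[0,0,0],"twist":0},{"jaw":0.1,"linear":[0,0,0],"twist":0},{"jaw":0.1,"linear":[0,0,0],"twist":0},{"jaw":0.1,"linear":[0,0,0],"twist":0}]' 20 >/dev/null;python3 d.py .5793 -.2313 .094
```

```text
t 3.9 pos [ 0.5785 -0.2316  0.0941] phi_y -27.35 F [0.6 0.8 0.3] Mo [-0.07 -0.03 -0.04] w 0.0393 gf 0.0 q [-0.56  0.71  1.55  0.    0.88 -0.08]
delta tool cm [0.06 0.06 0.01]
t 4.4 pos [ 0.5785 -0.2316  0.0947] phi_y -27.37 F [-1.1  0.9  0.8] Mo [ 0.09  0.24 -0.12] w 0.0191 gf 18.4 q [-0.56  0.71  1.55  0.    0.88 -0.08]
delta tool cm [0.06 0.06 0.07]
```

```bash
for i in 1 2; do :; done; python3 -m pendant '[{"jaw":0.1,"linear":[0,0,0],"twist":-5},{"jaw":0.1,"linear":[0,0,0],"twist":-5},{"jaw":0.1,"linear":[0,0,0],"twist":-5},{"jaw":0.1,"linear":[0,0,0],"twist":-5},{"jaw":0.1,"linear":[0,0,0],"twist":0},{"jaw":0.1,"linear":[0,0,0],"twist":0}]' >/dev/null;python3 d.py
python3 -m pendant '[{"jaw":0.1,"linear":[0,0,0],"twist":-5},{"jaw":0.1,"linear":[0,0,0],"twist":-5},{"jaw":0.1,"linear":[0,0,0],"twist":-5},{"jaw":0.1,"linear":[0,0,0],"twist":-5},{"jaw":0.1,"linear":[0,0,0],"twist":0},{"jaw":0.1,"linear":[0,0,0],"twist":0}]' >/dev/null;python3 d.py
```

```text
t 4.9 pos [ 0.579  -0.2315  0.0946] phi_y -7.49 F [ 0.7  0.6 -0. ] Mo [ 0.33  0.06 -0.12] w 0.0198 gf 21.0 q [-0.56  0.71  1.55  0.    0.88 -0.43]
t 5.4 pos [ 0.5796 -0.2316  0.0951] phi_y 12.46 F [2.5 2.7 2.6] Mo [ 0.54 -0.17 -0.09] w 0.0196 gf 20.5 q [-0.56  0.71  1.55  0.    0.88 -0.78]
```

```bash
python3 -m pendant '[{"jaw":0.1,"linear":[0,0,0],"twist":-5},{"jaw":0.1,"linear":[0,0,0],"twist":-5},{"jaw":0.1,"linear":[0,0,0],"twist":-5},{"jaw":0.1,"linear":[0,0,0],"twist":-5},{"jaw":0.1,"linear":[0,0,0],"twist":-5},{"jaw":0.1,"linear":[0,0,0],"twist":0},{"jaw":0.1,"linear":[0,0,0],"twist":0}]' >/dev/null;python3 d.py
for i in a; do python3 -m pendant '[{"jaw":0.1,"linear":[0,0,0],"twist":-5},{"jaw":0.1,"linear":[0,0,0],"twist":0},{"jaw":0.1,"linear":[0,0,0],"twist":0}]' >/dev/null;python3 d.py
python3 -m pendant '[{"jaw":0.1,"linear":[0,0,0],"twist":-5},{"jaw":0.1,"linear":[0,0,0],"twist":0},{"jaw":0.1,"linear":[0,0,0],"twist":0}]' >/dev/null;python3 d.py; done
```

```text
t 5.98 pos [ 0.5809 -0.2318  0.0957] phi_y 37.48 F [3.8 3.9 4.5] Mo [ 0.58 -0.56  0.01] w 0.0182 gf 19.9 q [-0.56  0.71  1.55  0.    0.88 -1.21]
t 6.23 pos [ 0.5812 -0.2317  0.0959] phi_y 42.47 F [3.1 3.4 4.9] Mo [ 0.67 -0.66 -0.01] w 0.0178 gf 19.7 q [-0.56  0.71  1.55  0.    0.88 -1.3 ]
t 6.48 pos [ 0.5815 -0.2317  0.096 ] phi_y 47.47 F [4.1 3.7 5. ] Mo [ 0.67 -0.81  0.04] w 0.0178 gf 19.6 q [-0.56  0.71  1.55  0.    0.88 -1.39]
```

```bash
python3 -m pendant '[{"jaw":0.1,"linear":[0,0,0],"twist":-5},{"jaw":0.1,"linear":[0,0,0],"twist":0},{"jaw":0.1,"linear":[0,0,0],"twist":0}]' >/dev/null;python3 d.py
python3 -m pendant '[{"jaw":0.1,"linear":[0,0,0],"twist":-5},{"jaw":0.1,"linear":[0,0,0],"twist":0},{"jaw":0.1,"linear":[0,0,0],"twist":0}]' >/dev/null;python3 d.py
python3 -m pendant '[{"jaw":0.1,"linear":[0,0,0],"twist":-4},{"jaw":0.1,"linear":[0,0,0],"twist":0},{"jaw":0.1,"linear":[0,0,0],"twist":0}]' >/dev/null;python3 d.py
```

```text
t 6.73 pos [ 0.5818 -0.2316  0.0961] phi_y 52.46 F [5.8 4.9 4.9] Mo [ 0.82 -0.84  0.01] w 0.0171 gf 19.6 q [-0.56  0.71  1.55  0.    0.88 -1.48]
t 6.98 pos [ 0.5823 -0.2315  0.0963] phi_y 57.37 F [5.6 4.5 5.5] Mo [ 0.89 -1.02 -0.26] w 0.0171 gf 20.1 q [-0.56  0.71  1.55  0.    0.88 -1.56]
t 7.23 pos [ 0.5828 -0.2316  0.0964] phi_y 61.32 F [7.2 5.2 6.5] Mo [ 0.88 -1.11 -0.4 ] w 0.0174 gf 21.0 q [-0.56  0.71  1.54  0.01  0.88 -1.63]
```

```bash
python3 -m pendant '[{"jaw":0.1,"linear":[0,0,0],"twist":-4},{"jaw":0.1,"linear":[0,0,0],"twist":-3},{"jaw":0.1,"linear":[0,0,0],"twist":0},{"jaw":0.1,"linear":[0,0,0],"twist":0}]' 30 >/dev/null;python3 d.py
python3 -m pendant '[{"jaw":0.5,"linear":[0,0,0],"twist":0},{"jaw":0.5,"linear":[0,0,0],"twist":0},{"jaw":0.5,"linear":[0,0,0],"twist":0},{"jaw":0.5,"linear":[0,0,0],"twist":0},{"jaw":0.5,"linear":[0,0,-1.5],"twist":0},{"jaw":0.5,"linear":[0,0,-3],"twist":0},{"jaw":0.5,"linear":[0,0,-4],"twist":5},{"jaw":0.5,"linear":[0,0,-4],"twist":7},{"jaw":0.5,"linear":[0,0,0],"twist":7},{"jaw":0.5,"linear":[0,0,0],"twist":7},{"jaw":0.5,"linear":[0,0,0],"twist":7},{"jaw":0.5,"linear":[0,0,0],"twist":7}]' >/dev/null;python3 d.py
```

```text
t 7.57 pos [ 0.5835 -0.2318  0.0966] phi_y 68.2 F [7.  5.4 4.5] Mo [ 0.81 -1.34 -0.83] w 0.018 gf 33.7 q [-0.56  0.71  1.54  0.01  0.88 -1.75]
t 8.57 pos [ 0.5777 -0.2319  0.2193] phi_y 28.22 F [ 0.3  0.2 -0.3] Mo [ 0.   -0.15 -0.01] w 0.0435 gf 0.0 q [-0.56  0.55  1.46 -0.    1.14 -1.05]
```

```bash
python3 d.py .4478 -.1825 .2193
python3 - <<'E'
from h import *
w=[.4933,-.1823,np.radians(-170.92)];c,s=np.cos(w[2]),np.sin(w[2]);R=np.array([[c,-s,0],[s,c,0],[0,0,1]])
for n in("scene","top"):
    p=pickle.load(open(n+"0.pkl","rb")); L=(cloud(p)-[w[0],w[1],0])@R*1000; B=p["color"].max(2)
    m=(L[...,2]>112)&(L[...,2]<140)&(abs(L[...,0]-45)<25)&(abs(L[...,1])<120)
    y=L[...,1][m]; print(n,"y",np.percentile(y,[0,1,50,99,100]).round(1),"x",np.median(L[...,0][m]),"cap start",[ (a,int(np.median(B[m&(abs(L[...,1]-a)<3)]))) for a in range(40,92,4)])
c=grab('scene'); u,v=proj(c,[[.58,-.23,.07]])[0].astype(int)
x=c['color'][v-45:v+45,u-50:u+50]; cv2.imwrite('pics/k2.png',cv2.resize(np.clip(x*1.6,0,255).astype(np.uint8),None,fx=5,fy=5,interpolation=cv2.INTER_CUBIC))
E
```

```text
t 8.57 pos [ 0.5777 -0.2319  0.2193] phi_y 28.22 F [ 0.3  0.2 -0.3] Mo [ 0.   -0.15 -0.01] w 0.0435 gf 0.0 q [-0.56  0.55  1.46 -0.    1.14 -1.05]
delta tool cm [10.49 -9.11  0.03]
  return _methods._mean(a, axis=axis, dtype=dtype,
  ret = ret.dtype.type(ret / rcount)
Traceback (most recent call last):
ValueError: cannot convert float NaN to integer
```

```bash
python3 -m pendant '[{"jaw":0.6,"linear":[2.1,-1.8,0],"twist":0},{"jaw":0.6,"linear":[2.1,-1.8,0],"twist":0},{"jaw":0.6,"linear":[2.1,-1.8,0],"twist":0},{"jaw":0.6,"linear":[2.1,-1.8,0],"twist":0},{"jaw":0.6,"linear":[2.1,-1.9,0],"twist":0},{"jaw":0.6,"linear":[0,0,0],"twist":6.4},{"jaw":0.6,"linear":[0,0,0],"twist":6.4},{"jaw":0.6,"linear":[0,0,0],"twist":6.4},{"jaw":0.6,"linear":[0,0,0],"twist":0},{"jaw":0.6,"linear":[0,0,0],"twist":0}]' >/dev/null
python3 d.py .4478 -.1825 .119
python3 - <<'E'
from h import *
w=[.4933,-.1823,np.radians(-170.92)];c,s=np.cos(w[2]),np.sin(w[2]);R=np.array([[c,-s,0],[s,c,0],[0,0,1]])
for n in("scene","top"):
    p=pickle.load(open(n+"0.pkl","rb")); L=(cloud(p)-[w[0],w[1],0])@R*1000; B=p["color"].max(2)
    m=(L[...,2]>112)&(L[...,2]<140)&(abs(L[...,0]-45)<25)&(abs(L[...,1])<120)
    y=L[...,1][m]; print(n,"y",np.percentile(y,[0,1,50,99,100]).round(1),"x",np.median(L[...,0][m]),"cap start",[ (a,np.median(B[m&(abs(L[...,1]-a)<3)])) for a in range(40,84,4)])
c=grab('scene'); u,v=proj(c,[[.58,-.23,.07]])[0].astype(int)
x=c['color'][v-45:v+45,u-50:u+50]; cv2.imwrite('pics/k2.png',cv2.resize(np.clip(x*1.6,0,255).astype(np.uint8),None,fx=5,fy=5,interpolation=cv2.INTER_CUBIC))
E
```

```text
t 9.4 pos [ 0.4479 -0.1832  0.2193] phi_y 9.57 F [0.6 0.1 0.3] Mo [-0.06 -0.1  -0.03] w 0.0523 gf 0.0 q [-0.62  0.37  1.8  -0.    0.97 -0.79]
delta tool cm [ 0.07  0.02 10.03]
scene y [-82.2 -76.4  11.1  81.8  82.5] x 40.300807272864496 cap start [(40, np.float64(108.0)), (44, np.float64(101.0)), (48, np.float64(98.0)), (52, np.float64(115.0)), (56, np.float64(89.0)), (60, np.float64(57.0)), (64, np.float64(56.0)), (68, np.float64(56.0)), (72, np.float64(57.0)), (76, np.float64(55.0)), (80, np.float64(56.0))]
top y [-84.1 -81.3   0.9  77.4  79.4] x 45.53697562028163 cap start [(40, np.float64(115.5)), (44, np.float64(132.5)), (48, np.float64(148.5)), (52, np.float64(129.0)), (56, np.float64(94.0)), (60, np.float64(77.0)), (64, np.float64(78.0)), (68, np.float64(77.0)), (72, np.float64(74.0)), (76, np.float64(84.5)), (80, np.float64(106.0))]
```

View pics/k2.png

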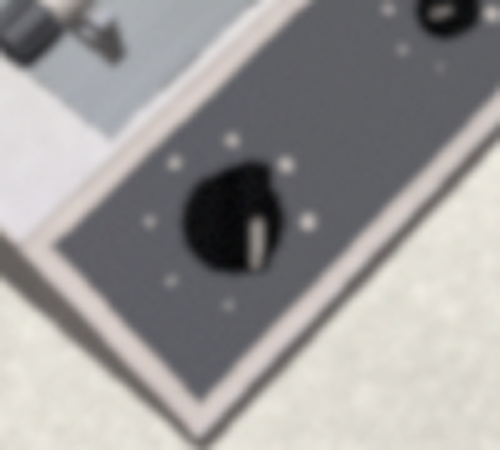

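The pointer line now runs straight down from (258,220) to (257,268), toward the end mark at (228,303). With the moment rise I felt, the heat knob is at its stop. The timer pointer at (440,12) looks unchanged. The tube's origin is about 7 mm off-centre, at warmer y = -7. Next I grasp it.

```bash
python3 -m pendant '[{"jaw":0.6,"linear":[0,0,2],"twist":0.5},{"jaw":0.6,"linear":[0,0,2.5],"twist":0},{"jaw":0.6,"linear":[0,0,2],"twist":0},{"jaw":0.6,"linear":[0,0,1.5],"twist":0},{"jaw":0.6,"linear":[0,0,1],"twist":0},{"jaw":0.6,"linear":[0,0,0.7],"twist":0},{"jaw":0.6,"linear":[0,0,0.6],"twist":0},{"jaw":0.6,"linear":[0,0,0],"twist":0},{"jaw":0.6,"linear":[0,0,0],"twist":0}]' 10 >/dev/null
python3 d.py .4478 -.1825 .115
python3 -m pendant '[{"jaw":0.15,"linear":[0,0,0],"twist":0},{"jaw":0.15,"linear":[0,0,0],"twist":0},{"jaw":0.15,"linear":[0,0,0],"twist":0},{"jaw":0.15,"linear":[0,0,0],"twist":0},{"jaw":0.15,"linear":[0,0,0],"twist":0},{"jaw":0.15,"linear":[0,0,0],"twist":0},{"jaw":0.15,"linear":[0,0,0],"twist":0},{"jaw":0.15,"linear":[0,0,0],"twist":0}]' 15 >/dev/null
python3 d.py .4478 -.1825 .115
```

```text
t 10.2 pos [ 0.4487 -0.1833  0.1166] phi_y 8.98 F [-0.2 -0.1  1.4] Mo [ 0.02 -0.11  0.03] w 0.0521 gf 0.0 q [-0.62  0.54  1.89 -0.    0.71 -0.78]
delta tool cm [ 0.1  -0.08  0.16]
t 10.87 pos [ 0.448  -0.1832  0.1167] phi_y 8.98 F [-3.2 -1.   3.2] Mo [-0.16  0.38 -0.02] w 0.0215 gf 15.0 q [-0.62  0.54  1.89 -0.    0.71 -0.78]
delta tool cm [ 0.07 -0.01  0.17]
```

```bash
python3 -m pendant '[{"jaw":0.15,"linear":[0,0,-0.5],"twist":0},{"jaw":0.15,"linear":[0,0,-1.5],"twist":0},{"jaw":0.15,"linear":[0,0,-3],"twist":0},{"jaw":0.15,"linear":[0,0,-4],"twist":0},{"jaw":0.15,"linear":[0,0,-2.5],"twist":0},{"jaw":0.15,"linear":[0,0,-0.5],"twist":4.9},{"jaw":0.15,"linear":[0,0,0],"twist":6},{"jaw":0.15,"linear":[0,0,0],"twist":6},{"jaw":0.15,"linear":[0,0,0],"twist":6},{"jaw":0.15,"linear":[0,0,0],"twist":6},{"jaw":0.15,"linear":[0,0,0],"twist":5},{"jaw":0.15,"linear":[0,0,0],"twist":0}]' >/dev/null; python3 d.py
python3 -m pendant '[{"jaw":0.15,"linear":[1.6,-0.5,0],"twist":0},{"jaw":0.15,"linear":[3.3,-1.05,0],"twist":0},{"jaw":0.15,"linear":[3.5,-1.15,0],"twist":0},{"jaw":0.15,"linear":[3.5,-1.15,0],"twist":0},{"jaw":0.15,"linear":[3.5,-1.15,0],"twist":0},{"jaw":0.15,"linear":[3.5,-1.15,0],"twist":0},{"jaw":0.15,"linear":[3.5,-1.15,0],"twist":0},{"jaw":0.15,"linear":[3.5,-1.15,0],"twist":0},{"jaw":0.15,"linear":[3.5,-1.1,0],"twist":0},{"jaw":0.15,"linear":[3.5,-1.1,0],"twist":0},{"jaw":0.15,"linear":[3.3,-1,0],"twist":0},{"jaw":0.15,"linear":[1.8,-0.6,0],"twist":0}]' >/dev/null
python3 -m pendant '[{"jaw":0.15,"linear":[0,0,0],"twist":0},{"jaw":0.15,"linear":[0,0,0],"twist":0},{"jaw":0.15,"linear":[0,0,0],"twist":0}]' >/dev/null
python3 d.py .4978 .2177 .24
python3 - <<'E'
from h import *
for n in("scene","top"):
    c=grab(n); pickle.dump(c,open(n+"2.pkl","wb"))
    u,v=proj(c,[[.498,.218,.15]])[0].astype(int)
    x=c['color'][max(v-75,0):v+75,max(0,u-100):u+100]; cv2.imwrite(f'pics/s_{n}.png',cv2.resize(np.clip(x*1.6,0,255).astype(np.uint8),None,fx=4,fy=4,interpolation=cv2.INTER_CUBIC))
E
```

```text
t 11.87 pos [ 0.4489 -0.183   0.2368] phi_y -25.04 F [-0.2  0.1 -0.1] Mo [-0.01 -0.06  0.02] w 0.0212 gf 15.0 q [-0.62  0.34  1.78  0.    1.02 -0.18]
t 13.12 pos [0.4974 0.2125 0.2364] phi_y -24.88 F [ 0.2 -0.3 -0.4] Mo [ 0.03 -0.04 -0.07] w 0.0213 gf 15.0 q [ 0.2   0.42  1.65 -0.    1.08  0.63]
delta tool cm [ 0.49 -0.19 -0.36]
```

View pics/s_scene.png

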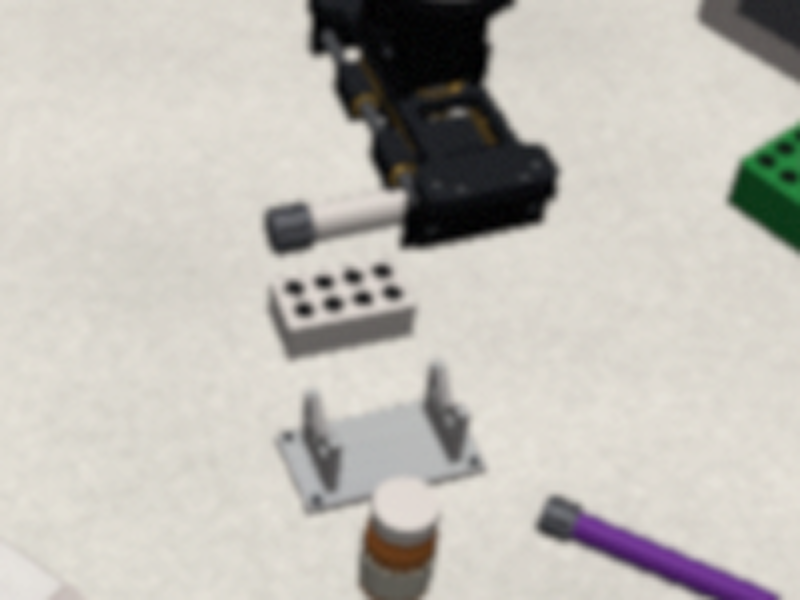

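The tube is held level with its cap at (290,227). The stand's base corners are at about (280,437), (312,508) and (483,465). The rack at (340,310) and the jar at (400,540) are clear. I'll check the stand fit by projecting its corners and plate tips into this view.

Run:
```python
from h import *
p=[.4978,.2177,np.radians(-114.8)];c,s=np.cos(p[2]),np.sin(p[2])
def W(q): q=np.array(q)/1000.; return np.c_[p[0]+c*q[:,0]-s*q[:,1],p[1]+s*q[:,0]+c*q[:,1],q[:,2]]
pts=W([[a,b,8] for a in(-65,65) for b in(-35,35)]+[[a,b,57] for a in(-45,45) for b in(-26,26)])
for n in("scene","top"):
    d=pickle.load(open(n+"0.pkl","rb")); S=proj(d,pts); u,v=proj(d,[[.4978,.2177,.03]])[0].astype(int)
    I=np.clip(d["color"]*1.6,0,255).astype(np.uint8)[v-33:v+33,u-33:u+33]; I=cv2.resize(I,None,fx=6,fy=6,interpolation=cv2.INTER_CUBIC)
    for q in S: cv2.circle(I,tuple(int(t) for t in ((q-[u-33,v-33]+.5)*6)),2,(0,0,255),-1)
    globals()[n]=I
cv2.imwrite("pics/ov.png",np.hstack([scene,top]))
```

```text
Traceback (most recent call last):
  File "h.py", line 17, in proj
    return cv2.projectPoints(q,np.zeros(3),np.zeros(3),k,d)[0][:,0]
           ~~~~~~~~~~~~~~~~~^^^^^^^^^^^^^^^^^^^^^^^^^^^^^^^
cv2.error: OpenCV(4.12.0) /io/opencv/modules/calib3d/src/calibration_base.cpp:1490: error: (-215:Assertion failed) npoints >= 0 && (depth == CV_32F || depth == CV_64F) in function 'projectPoints'
```

```bash
sed -i 's/projectPoints(q,/projectPoints(np.ascontiguousarray(q),/' h.py
python3 - <<'E'
from h import *
p=[.4978,.2177,np.radians(-114.8)];c,s=np.cos(p[2]),np.sin(p[2])
def W(q): q=np.array(q)/1000.; return np.c_[p[0]+c*q[:,0]-s*q[:,1],p[1]+s*q[:,0]+c*q[:,1],q[:,2]]
pts=W([[a,b,8] for a in(-65,65) for b in(-35,35)]+[[a,b,57] for a in(-45,45) for b in(-26,26)])
for n in("scene","top"):
    d=pickle.load(open(n+"0.pkl","rb")); S=proj(d,pts); u,v=proj(d,[[.4978,.2177,.03]])[0].astype(int)
    I=np.clip(d["color"]*1.6,0,255).astype(np.uint8)[v-33:v+33,u-33:u+33]; I=cv2.resize(I,None,fx=6,fy=6,interpolation=cv2.INTER_CUBIC)
    for q in S: cv2.circle(I,tuple(int(t) for t in ((q-[u-33,v-33]+.5)*6)),2,(0,0,255),-1)
    globals()[n]=I
cv2.imwrite("pics/ov.png",np.hstack([scene,top]))
E
```

```text
(no output)
```

View pics/ov.png

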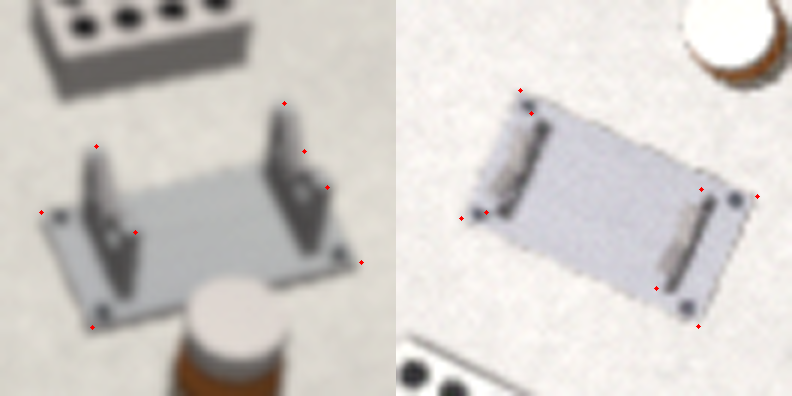

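The projected corners match the stand to within about 1.5 mm in both views: base corners at (41,212), (92,327), (361,262) and plate tops at (96,147), (284,103). Now I lower the tube.

```bash
python3 -m pendant '[{"jaw":0.15,"linear":[0.5,-0.2,0],"twist":0},{"jaw":0.15,"linear":[0,0,2],"twist":0},{"jaw":0.15,"linear":[0,0,3.5],"twist":0},{"jaw":0.15,"linear":[0,0,3.5],"twist":0},{"jaw":0.15,"linear":[0,0,3],"twist":0},{"jaw":0.15,"linear":[0,0,2],"twist":0},{"jaw":0.15,"linear":[0,0,1],"twist":0},{"jaw":0.15,"linear":[0,0,0],"twist":0},{"jaw":0.15,"linear":[0,0,0],"twist":0},{"jaw":0.15,"linear":[0,0,0],"twist":0}]' >/dev/null
python3 d.py .4978 .2177 .0575
```

```text
t 14.05 pos [0.4994 0.2185 0.0879] phi_y -24.97 F [ 0.1 -0.3 -0.2] Mo [-0.01 -0.1  -0.01] w 0.0215 gf 15.0 q [0.21 0.65 1.76 0.   0.73 0.64]
delta tool cm [-0.15 -0.12  3.04]
```

```bash
python3 -m pendant '[{"jaw":0.15,"linear":[-0.1,-0.12,0.8],"twist":0},{"jaw":0.15,"linear":[0,0,0.8],"twist":0},{"jaw":0.15,"linear":[0,0,0.7],"twist":0},{"jaw":0.15,"linear":[0,0,0.5],"twist":0},{"jaw":0.15,"linear":[0,0,0],"twist":0},{"jaw":0.15,"linear":[0,0,0],"twist":0},{"jaw":0.15,"linear":[0,0,0],"twist":0}]' >/dev/null
python3 d.py .4978 .2177 .0575
python3 -m pendant '[{"jaw":0.15,"linear":[0,0,0.15],"twist":0},{"jaw":0.15,"linear":[0,0,0],"twist":0},{"jaw":0.15,"linear":[0,0,0],"twist":0}]' >/dev/null
python3 d.py .4978 .2177 .0575
```

```text
t 14.63 pos [0.4965 0.218  0.0584] phi_y -24.95 F [-0.3  0.9 -1.4] Mo [-0.05 -0.07 -0.  ] w 0.0214 gf 15.0 q [0.21 0.7  1.78 0.   0.67 0.64]
delta tool cm [0.03 0.13 0.09]
t 14.88 pos [0.4968 0.218  0.0572] phi_y -24.94 F [-0.9  0.1 -0.3] Mo [-0.06 -0.12  0.01] w 0.0216 gf 15.0 q [0.21 0.7  1.78 0.   0.67 0.64]
delta tool cm [ 0.01  0.1  -0.03]
```

```bash
python3 -m pendant '[{"jaw":0.15,"linear":[0,0.08,0.1],"twist":0},{"jaw":0.15,"linear":[0,0,0],"twist":0},{"jaw":0.15,"linear":[0,0,0],"twist":0}]' >/dev/null
python3 d.py .4978 .2177 .0560
python3 -m pendant '[{"jaw":0.15,"linear":[0,0,0.1],"twist":0},{"jaw":0.15,"linear":[0,0,0],"twist":0},{"jaw":0.15,"linear":[0,0,0],"twist":0}]' >/dev/null
python3 d.py .4978 .2177 .0560
```

```text
t 15.13 pos [0.4976 0.2176 0.0561] phi_y -24.94 F [ 0.6 -0.3  0.2] Mo [-0.04 -0.15  0.03] w 0.0217 gf 15.0 q [ 0.21  0.7   1.77 -0.    0.66  0.64]
delta tool cm [0.02 0.02 0.01]
t 15.38 pos [0.498  0.2175 0.0556] phi_y -24.93 F [ 0.5 -1.2  4.5] Mo [-0.24 -0.13  0.03] w 0.0215 gf 15.0 q [ 0.21  0.7   1.77 -0.    0.66  0.64]
delta tool cm [ 0.01 -0.02 -0.04]
```

Contact at Fz 4.5 N means it is seated. I release and retreat, then look.

```bash
python3 -m pendant '[{"jaw":0.3,"linear":[0,0,0],"twist":0},{"jaw":0.4,"linear":[0,0,0],"twist":0},{"jaw":0.6,"linear":[0,0,0],"twist":0},{"jaw":0.6,"linear":[0,0,0],"twist":0},{"jaw":0.6,"linear":[0,0,0],"twist":0},{"jaw":0.6,"linear":[0,0,-0.7],"twist":0},{"jaw":0.6,"linear":[0,0,-2],"twist":0},{"jaw":0.6,"linear":[0,0,-3.5],"twist":0},{"jaw":0.6,"linear":[0,0,-4],"twist":0},{"jaw":0.6,"linear":[0,0,-4],"twist":0},{"jaw":0.6,"linear":[0,4,-2],"twist":0},{"jaw":0.6,"linear":[0,0,0],"twist":0}]' >/dev/null
python3 -m pendant '[{"jaw":0.6,"linear":[0,-4,0],"twist":0},{"jaw":0.6,"linear":[0,-4,0],"twist":0},{"jaw":0.6,"linear":[0,-4,0],"twist":0},{"jaw":0.6,"linear":[0,-4,0],"twist":0},{"jaw":0.6,"linear":[0,0,0],"twist":0},{"jaw":0.6,"linear":[0,0,0],"twist":0},{"jaw":0.6,"linear":[0,0,0],"twist":0}]' >/dev/null
python3 d.py
python3 - <<'E'
from h import *
p=[.4978,.2177,np.radians(-114.8)];c,s=np.cos(p[2]),np.sin(p[2]);R=np.array([[c,-s,0],[s,c,0],[0,0,1]])
Is=[]
for n,ctr in(("scene",[.498,.218,.05]),("scene",[.57,-.18,.06])):
    d=grab(n); u,v=proj(d,[ctr])[0].astype(int)
    I=np.clip(d["color"]*1.6,0,255).astype(np.uint8)[v-50:v+50,u-66:u+66]; Is.append(cv2.resize(I,(396,300),interpolation=cv2.INTER_CUBIC))
    if len(Is)==1:
        L=(cloud(d)-[p[0],p[1],0])@R*1000
        m=(abs(L[...,1])<14)&(abs(L[...,0])<110)&(L[...,2]>45)&(L[...,2]<80)
        for a,b in((-80,-40),(-40,0),(0,40),(40,64),(64,90)):
            k=m&(L[...,0]>a)&(L[...,0]<b); print(a,b,k.sum(),np.percentile(L[...,2][k],90).round(1),L[...,1][k].mean().round(1),np.median(d["color"].max(2)[k]))
        print(np.percentile(L[...,0][m],[1,99]))
cv2.imwrite("pics/fin.png",np.hstack(Is))
E
```

```text
t 16.97 pos [0.3868 0.2697 0.2161] phi_y -24.91 F [1.4 0.3 0.2] Mo [-0.06 -0.02  0.02] w 0.0522 gf 0.0 q [ 0.37  0.36  1.83 -0.    0.95  0.81]
-80 -40 92 67.6 5.6 114.0
-40 0 119 67.9 5.6 114.0
0 40 123 67.7 5.6 116.0
40 64 76 68.8 5.4 111.5
64 90 105 69.8 5.0 58.0
[-69.73737951  88.89683927]
```

View pics/fin.png

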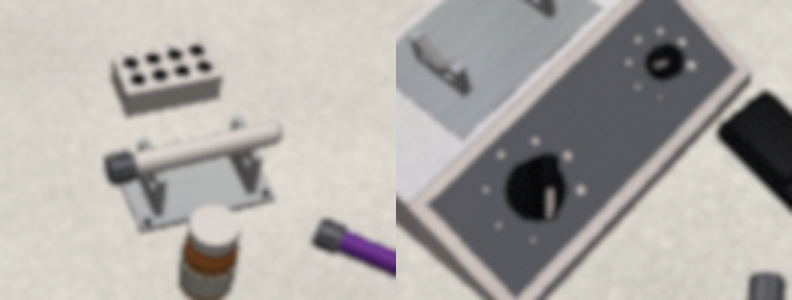

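The tube lies level in both notches: its top reads 67.7 mm along its length (67 expected), it is nearly centred, and the cap at (120,167) is clear of the plate. The knob pointer at (550,203) is at the stop. The rack, jar, mouse and timer are undisturbed.

```bash
python3 -c "
from rig import robot
print(robot.hand_in())"
```

```text
the job is handed in; nothing more can be done
None
```

The heat knob is turned off to its end stop, the tube rests level in the stand's notches with its cap clear, and the job was handed in at about 17 s of the 67 s allowed; the hand-in returned no verdict.

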